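Clamp a specimen holder with the inner knob of a coaxial pair

TASK

Set the specimen holder with the amber glass flat on the stage deck between the white corner marks, its long side along the metal fence, and let go. Then turn only the small inner knob clockwise, so that the sprung orange jaw pad pushes the holder against the fence and clamps it gently: with about 6 N, the pad pressed roughly 3 mm into its spring and never crushed home. Do not turn the big outer ring under the knob, and leave everything else where it is.

Things in the scene. Friction and masses are not known exactly. Their poses are not given: they have to be found in the camera images.
- stage: low dark grey microscope stage fixed to the bench; origin on the bench, deck x -75 to 75 and y -130 to 120 mm, deck top 30 mm above the bench. From -y to +y along its middle: coaxial knobs (axis vertical, y = -88), blue jaw carriage with orange pad (64 mm along x, up to 14 mm above the deck), the holder's place, the fence. Jaw and pad are not measured
- nest (a point): middle of the holder's place on the deck top, between white corner marks (stage x = 0, y = 53 mm); axes as the stage's. With the holder against the fence the starting gap from holder to pad is 12 to 26 mm, different each time. The pad pushes the holder to the fence, then yields on its spring: 1.8 N per mm, 8 mm travel before it is crushed home
- fence: fixed aluminium bar on the deck, 90 mm long (its x), 14 mm thick, 10 mm high; origin at the bottom middle of the face that the holder is clamped against (at stage y = 75 mm, looking to -y); axes as the stage's
- inner_top (a point): centre of the top face of the inner knob, a fluted aluminium cylinder 24 mm in diameter standing 30 mm above the ring, top 81 mm above the bench; does not turn with the knob. Clockwise from above drives the jaw to the fence, 10 mm per rad; it stays where left. Friction while turning 0.14 N m; with the grip held still, the hand feels some of it, either way, plus 0.010 N m per N of clamping. From first squeeze to 6 N is 0.33 rad
- ring_top (a point): on the same axis, at the flat top face of the outer ring, 51 mm above the bench. The black ring is 60 mm in diameter and 18 mm thick and turns very easily (0.02 N m): fingers resting on it drag it round
- ring_mark (a point): the white mark on the outer ring's top face, 28 mm from the axis; it turns with the ring; its starting angle varies by about 1 rad either way
- amber_holder: the specimen holder to load: silver-white metal block, 70 mm long (its x) by 36 mm wide (its y) by 26 mm high, about 150 g, plain sides, with a slide of amber glass inlaid in its top; origin at the centre of its underside, z up
- green_holder: another specimen holder, not wanted: silver-white metal block, 70 mm long (its x) by 36 mm wide (its y) by 26 mm high, about 150 g, plain sides, with a slide of green glass inlaid in its top; origin at the centre of its underside, z up; may stand in the other's place
- spray_green: green spray bottle, 74 mm diameter, 175 mm high; origin under its base
- spray_teal: teal spray bottle, 74 mm diameter, 175 mm high; origin under its base
- petri_dish: closed petri dish, 90 mm diameter, 14 mm high; origin under its base
- reagent_carton: yellow and red carton, 70 by 120 by 35 mm; origin under its base
- sample_vial: white vial with blue cap, 24 mm diameter, 48 mm high; origin under its base
Things that resemble listed ones, but are neither listed nor needed, are in the scene too. Leave any yellow look-alike of the amber_holder alone.

How it is judged:
On the way, in this order (a step that is already met when the one before it is completed fails the run):
1. the amber holder stands free and flat on the deck between jaw and fence, released, within 15 mm of the middle of the fence and 11 mm of its face (x of amber_holder in the frame of fence between -0.015 and 0.015 m and z of amber_holder in the frame of fence between -0.003 and 0.003 m and angle between amber_holder's own z axis and vertical below 0.05 rad and contact force between the fingers and amber_holder below 0.1 N and y of amber_holder in the frame of fence between -0.029 and -0.016 m and angle between the x axis of amber_holder and the x axis of fence, either way round below 0.2 rad and contact force between amber_holder and fence below 2 N), for 0.2 s.
2. the jaw holds it against the fence with 3 to 10 N, nobody else touching it (x of amber_holder in the frame of fence between -0.015 and 0.015 m and z of amber_holder in the frame of fence between -0.003 and 0.003 m and angle between amber_holder's own z axis and vertical below 0.05 rad and contact force between the fingers and amber_holder below 0.1 N and y of amber_holder in the frame of fence between -0.022 and -0.016 m and angle between the x axis of amber_holder and the x axis of fence, either way round below 0.05 rad and contact force between amber_holder and fence between 3 and 10 N), for 0.3 s.
At the end, for the whole second after the job is handed in: the amber holder is flat on the deck and at rest, its long side against the fence (within 0.05 rad and 4 mm), within 15 mm of the fence's middle, pressed on the fence by the jaw with 3 to 10 N (all of step 2 and linear speed of amber_holder below 0.005 m/s); the robot touches nothing.
It fails at once if the outer ring is turned by more than about 8 degrees (its mark moves more than 4 mm) (distance of ring_mark from where it was at the start of the episode above 0.004 m).
It fails at once if the holder is pressed on the fence with more than 15 N (contact force between amber_holder and fence above 15 N).
It fails at once if a bystander is moved by more than 20 mm (distance of any of green_holder, spray_green, spray_teal, petri_dish, reagent_carton, sample_vial from where it was at the start of the episode above 0.02 m).
It also fails if it takes over 72 s, if anything falls off the work surface, if the arm or the gripper's body presses on something with over 40 N, if the wrist force passes 120 N, or if a joint passes its speed limit or range.

ROBOT

A 6-joint arm with a two-finger parallel gripper is mounted at the origin on the work surface. World frame = base frame: x ahead of the robot, y to its left, z up, the work surface at z = 0. Lengths are in m, angles in rad, forces in N, time in s.
With the tool pointing down it reaches from about 0.275 to 0.75 m from the base axis. Payload 10.2 kg.
Tool frame: the origin (TCP) lies at the centre of the arm's flange, where the gripper is bolted on; the fingertips stand 173 mm ahead of it and the grasp point (between the pads) lies 155 mm ahead of it (arm.tip_extent is the z of the fingertips in the tool frame, in m); z points along the fingers, y is the line along which they close (so a half turn about z gives the same grasp; the last joint's range is limited). The gripper opens to 85 mm and grips with 20 to 120 N. Pads are 22 mm wide; open, the fingers measure 114 mm over their backs; the gripper's body (76 mm by 85 mm) begins 54 mm behind the grasp point. The pads swing forward as they close: fully open they stand 13 mm farther back than shut.
Start: joints at [-1.504, 0.313, 1.498, -0, 1.331, -0.223], TCP at [0.15, -0.503, 0.405] pointing down, gripper open.
Joint ranges: [-2.94, 2.94], [-0.97, 2.17], [0.19, 2.56], [-1.23, 4.37], [0.02, 3.11], [-2.88, 2.88]. Speed limits (rad/s): [2.39, 2.39, 3.01, 3.14, 3.14, 3.14].

INTERFACE

Orientations are given as a rotation vector (axis times angle).
In Python, from station import arm gives the robot as it stands.
- The arm moves only by the tool send_rows, never from a script. Its argument "increments" is a list that holds one entry, the list of rows, each a list of 6 numbers: the shift along the tool's x, y, z in units of 25 mm (1.0 is 25 mm), then the turn, a rotation vector about the tool's x, y, z in units of 5 degrees (1.0 is 5 degrees). In form: [[[tx, ty, tz, ax, ay, az], ...]]. A call has 1 to 10 rows; each row shifts and turns the commanded pose from where the row before left it, along the tool's axes as they then stand; what a row does not reach is not made up. A row lasts 1/8 s, in which the tool goes at most 62.5 mm and 10.7 degrees, less where a joint would pass 70% of its speed; a pose out of reach is approached as far as the arm can. A call with a number of a shift or a turn outside -1 to 1 is refused whole. A call with a gripper value outside its range is refused whole. "grip" is the opening, from 0 (shut) to 1 (fully open), set as the call begins (left out, the last holds). The fingers move at their own pace and stop on an object; the grip force is fixed at half the most. Time passes only in rows, so rows that do not move let the fingers close. It gives the time, the measured TCP pose, the force, the opening and the grip force at its end, in the units of the state.
- arm.state(): the state, without advancing time (a new reading comes with each control period).
- arm.read_camera(name): name is "scene" or "side" or "wrist"; returns a dict with "img" (400x640x3 uint8, blue, green, red), "fx", "fy", "cx", "cy" (pixels), "R" (3x3) and "t" (3): a world point X has camera coordinates R X + t; the wrist camera has in their place "hand_eye" (4x4, takes a point from camera to tool coordinates, whose origin is the TCP and whose axes are the flange's). Camera axes: x right, y down, z forward; pixel columns grow to the right and rows downward; lengths in m; the calibration is good to about 2 mm. A picture is of the moment at which its call begins: read the wrist's pose just before it. There is no depth.
- arm.close_job(): hands the job in; it is judged then, once.
The state is a dict: "clock": time; "joint_pos": joint angles; "dq": joint speeds; "effort": joint torques, N m; "position": TCP position; "tool_rot": TCP orientation; "wrist_force": force on the tool from outside, world axes, zero at the start; "wrist_torque": the same for the moment, N m; "gripper_width": opening from 0.0 (shut) to 1.0 (fully open); "finger_force": force on a finger pad.
Only numpy, scipy, OpenCV 4.12 (cv2) and the standard library are available. Lean on these libraries where they do the work, as an engineer would, in place of code of your own. Each camera call takes 0.05 s, during which the arm holds its last target. There are 200 camera calls.

## Working session

There is one attempt and no reset: what is moved stays moved. The work goes in short steps, Python scripts to look and compute and a tool call to move; the robot and the scene stay as the last step left them, time stands still between calls to the robot, and variables do not carry over. Pictures are saved under pics/ and viewed, at most 10 in all, crops included, and the job is handed in when it is done.

Besides the shell and the picture viewer there is one more tool, called as name(argument=value, ...) on one line, values as JSON. send_rows: Moves the arm, as the interface text tells. Shifts and turns lie within -1 to 1; 1 stands for 25 mm of shift or 5 degrees of turn. Its arguments: {"type":"object","properties":{"increments":{"type":"array"},"grip":{"type":"number"}},"required":["increments"]}

```bash
ls; mkdir -p pics; python3 - <<'E'
from station import arm
import cv2,numpy as np
print(arm.state(), arm.tip_extent)
for n in ["scene","side","wrist"]:
    c=arm.read_camera(n); cv2.imwrite(f"pics/{n}0.png",c["img"])
    print(n,{k:np.round(v,4).tolist() for k,v in c.items() if k!="img"})
E
```

```text
pics
{'clock': 0.0, 'joint_pos': array([-1.50437813e+00,  3.13427914e-01,  1.49844494e+00,  2.26603024e-05,
        1.33097647e+00, -2.23393577e-01]), 'dq': array([ 0.00088492,  0.00062213, -0.00133086,  0.00182161, -0.00064445,
       -0.00122916]), 'effort': array([-1.04844970e-03, -4.12265146e+01, -2.59739041e+01, -1.57260288e-04,
        4.17528441e-03,  2.87636317e-05]), 'position': array([ 0.15002072, -0.50306546,  0.40414328]), 'tool_rot': array([-3.10743045e+00, -4.53454750e-01, -1.89162072e-04]), 'wrist_force': array([ 0.41099067, -0.06576438,  0.09994498]), 'wrist_torque': array([-0.01219578,  0.02998424, -0.02261705]), 'finger_force': 0.0, 'gripper_width': 0.996831862858737} 0.1734
scene {'fx': 374.2562, 'fy': 374.2562, 'cx': 314.3209, 'cy': 201.3505, 'R': [[-0.7239, 0.6898, -0.0052], [0.5993, 0.6252, -0.5], [-0.3417, -0.3651, -0.866]], 't': [0.3878, -0.2983, 1.3719]}
side {'fx': 486.6229, 'fy': 486.6229, 'cx': 313.5513, 'cy': 198.5418, 'R': [[-0.7497, -0.6616, 0.0186], [-0.4586, 0.499, -0.7353], [0.4772, -0.5598, -0.6775]], 't': [0.3882, 0.3225, 1.0892]}
wrist {'fx': 323.017, 'fy': 323.017, 'cx': 320.2815, 'cy': 198.2459, 'hand_eye': [[-0.0014, -0.9493, -0.3144, 0.0809], [1.0, -0.0011, -0.0014, -0.0004], [0.001, -0.3144, 0.9493, 0.0307], [0.0, 0.0, 0.0, 1.0]]}
```

View pics/scene0.png

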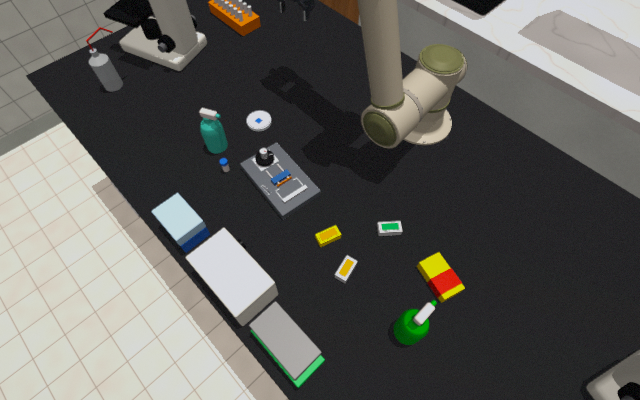

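View pics/side0.png

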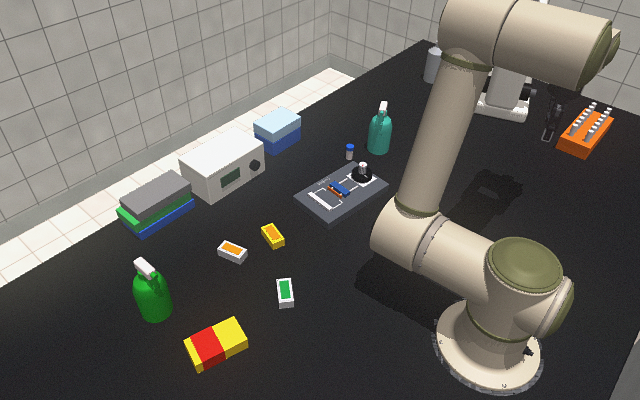

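The scene view shows the stage at about (280,180), the amber holder at (346,268), the yellow look-alike at (328,235) and the green holder at (390,228). In the side view the stage is at (342,192) and the amber holder at (232,252).

```bash
cat > h.py <<'E'
import numpy as np,cv2
from scipy.spatial.transform import Rotation as Ro
CAM={"scene":dict(fx=374.2562,cx=314.3209,cy=201.3505,R=[[-0.7239,0.6898,-0.0052],[0.5993,0.6252,-0.5],[-0.3417,-0.3651,-0.866]],t=[0.3878,-0.2983,1.3719]),
"side":dict(fx=486.6229,cx=313.5513,cy=198.5418,R=[[-0.7497,-0.6616,0.0186],[-0.4586,0.499,-0.7353],[0.4772,-0.5598,-0.6775]],t=[0.3882,0.3225,1.0892])}
HE=np.array([[-0.0014,-0.9493,-0.3144,0.0809],[1,-0.0011,-0.0014,-0.0004],[0.001,-0.3144,0.9493,0.0307],[0,0,0,1]])
def wristcam(st):
    T=np.eye(4);T[:3,:3]=Ro.from_rotvec(st["tool_rot"]).as_matrix();T[:3,3]=st["position"]
    M=np.linalg.inv(T@HE);return dict(fx=323.017,cx=320.2815,cy=198.2459,R=M[:3,:3],t=M[:3,3])
def ray(c,uv,z):
    R=np.array(c["R"]);t=np.array(c["t"]);o=-R.T@t
    d=R.T@np.array([(uv[0]-c["cx"])/c["fx"],(uv[1]-c["cy"])/c["fx"],1]);return o+d*(z-o[2])/d[2]
def proj(c,X):
    p=np.array(c["R"])@X+np.array(c["t"]);return [c["fx"]*p[0]/p[2]+c["cx"],c["fx"]*p[1]/p[2]+c["cy"]]
E
python3 - <<'E'
from h import *
for n in ["scene","side"]:
    im=cv2.imread(f"pics/{n}0.png"); hsv=cv2.cvtColor(im,cv2.COLOR_BGR2HSV)
    m=cv2.inRange(hsv,(10,120,120),(28,255,255))
    k,l,s,ce=cv2.connectedComponentsWithStats(m)
    for i in range(1,k):
        if s[i,4]>20: print(n,s[i],ce[i].round(1),ray(CAM[n],ce[i],.026).round(4))
a=cv2.resize(cv2.imread("pics/scene0.png")[135:225,225:335],None,fx=5,fy=5,interpolation=2)
b=cv2.resize(cv2.imread("pics/side0.png")[150:228,285:395],None,fx=5,fy=5,interpolation=2)
cv2.imwrite("pics/c1.png",cv2.resize(np.vstack([a,b]),None,fx=.7,fy=.7,interpolation=3))
E
```

```text
scene [208   0  51  27 350] [234.7  14.4] [ 0.1245 -0.9402  0.026 ]
scene [277 177  15   9  24] [283.6 180.8] [ 0.5466 -0.1325  0.026 ]
scene [319 228  19  13 135] [327.9 233.8] [0.5756 0.1008 0.026 ]
scene [321 235  19  11  35] [330.3 240.1] [0.585  0.1203 0.026 ]
scene [339 259  15  17 125] [345.9 267.1] [0.6118 0.2104 0.026 ]
scene [419 263  32  16  46] [433.1 271.5] [0.4436 0.3894 0.026 ]
scene [441 283  21  17  38] [449.4 290.4] [0.4548 0.4533 0.026 ]
side [ 556  108   58   52 1037] [584.6 134.3] [ 0.1177 -0.9371  0.026 ]
side [328 186  14  11  22] [334.8 191.4] [ 0.5575 -0.1374  0.026 ]
side [261 225  24  25 264] [273.  236.7] [0.5632 0.1103 0.026 ]
side [221 242  22  13 136] [231.5 248.3] [0.613  0.2106 0.026 ]
side [213 316  35  43 841] [231. 336.] [0.4224 0.3806 0.026 ]
side [183 338  21  35 235] [193.3 355. ] [0.4472 0.4638 0.026 ]
```

View pics/c1.png

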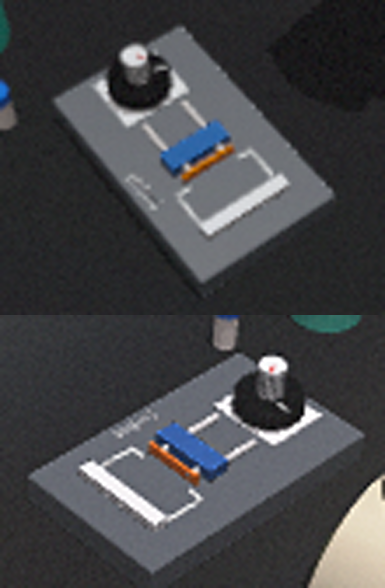

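The crop shows the stage. In the scene view the deck corners are at crop (180,27), (335,195), (205,283) and (53,100), the knob top is at (133,52), and the jaw lies between knob and fence. I'll fit the stage pose, then move above the holder for a wrist view.

```bash
python3 - <<'E'
from h import *
S=CAM["scene"];D=CAM["side"]
for p in [(180,27),(335,195),(205,283),(53,100)]: print("sc",ray(S,(225+p[0]/3.5,135+p[1]/3.5),.03).round(4))
print(ray(S,(225+133/3.5,135+52/3.5),.081).round(4))
for p in [(237,353),(363,435),(153,573),(30,478)]: print("sd",ray(D,(285+p[0]/3.5,150+(p[1]-315)/3.5),.03).round(4))
print(ray(D,(285+273/3.5,150+(363-315)/3.5),.081).round(4))
# amber holder yaw from white+amber blob
for n,(x0,y0,x1,y1) in dict(scene=(330,250,365,290),side=(210,232,255,268)).items():
    im=cv2.imread(f"pics/{n}0.png")[y0:y1,x0:x1]
    hsv=cv2.cvtColor(im,cv2.COLOR_BGR2HSV); m=cv2.inRange(hsv,(10,120,120),(28,255,255))
    q=cv2.boxPoints(cv2.minAreaRect(cv2.findNonZero(m)))+[x0,y0]
    w=np.array([ray(CAM[n],p,.026) for p in q]);print(n,w[:,:2].round(4).tolist())
E
```

```text
sc [ 0.463  -0.2645  0.03  ]
sc [ 0.4879 -0.0205  0.03  ]
sc [ 0.6324 -0.0343  0.03  ]
sc [ 0.6072 -0.2813  0.03  ]
[ 0.5367 -0.2378  0.081 ]
sd [ 0.6045 -0.2816  0.03  ]
sd [ 0.4574 -0.266   0.03  ]
sd [ 0.4834 -0.0219  0.03  ]
sd [ 0.6272 -0.0369  0.03  ]
[ 0.5368 -0.2378  0.081 ]
scene [[0.6385, 0.207], [0.5897, 0.1939], [0.5851, 0.2139], [0.6336, 0.2265]]
side [[0.635, 0.2276], [0.6471, 0.2076], [0.5915, 0.1938], [0.5803, 0.2137]]
```

send_rows(increments=[[[0.96, -0.82, 0.12, 0, 0, 0], [0.96, -0.82, 0.12, 0, 0, 0], [0.96, -0.82, 0.12, 0, 0, 0], [0.96, -0.82, 0.12, 0, 0, 0], [0.96, -0.82, 0.12, 0, 0, 0], [0.96, -0.82, 0.12, 0, 0, 0], [0.96, -0.82, 0.12, 0, 0, 0], [0.96, -0.82, 0.12, 0, 0, 0], [0.96, -0.82, 0.12, 0, 0, 0]]], grip=1)

```text
clock: 1.27
position: [0.3047, -0.2636, 0.3775]
tool_rot: [-3.108, -0.453, 0.0]
wrist_force: [-0.3, 0.5, 0.5]
gripper_width: 1.002
finger_force: 0.0
```

send_rows(increments=[[[0.96, -0.82, 0.12, 0, 0, 0], [0.96, -0.82, 0.12, 0, 0, 0], [0.96, -0.82, 0.12, 0, 0, 0], [0.96, -0.82, 0.12, 0, 0, 0], [0.96, -0.82, 0.12, 0, 0, 0], [0.96, -0.82, 0.12, 0, 0, 0], [0.96, -0.82, 0.12, 0, 0, 0], [0.96, -0.82, 0.12, 0, 0, 0], [0.96, -0.82, 0.12, 0, 0, 0]]])

```text
clock: 2.4
position: [0.459, -0.0251, 0.3505]
tool_rot: [-3.109, -0.454, 0.0]
wrist_force: [0.5, -0.9, 0.5]
gripper_width: 1.002
finger_force: 0.0
```

send_rows(increments=[[[0.96, -0.82, 0.12, 0, 0, -1], [0.9, -0.9, 0.12, 0, 0, -1], [0.8, -0.98, 0.12, 0, 0, -1], [0.7, -1, 0.12, 0, 0, -1], [0.6, -1, 0.12, 0, 0, -1], [0.5, -1, 0.12, 0, 0, -1], [0.4, -1, 0.12, 0, 0, -1], [0.3, -1, 0.12, 0, 0, -1], [0.2, -1, 0.12, 0, 0, -1]]])

```text
clock: 3.52
position: [0.442, 0.2115, 0.3234]
tool_rot: [-2.696, -1.613, 0.001]
wrist_force: [0.0, 0.1, -0.4]
gripper_width: 1.0
finger_force: 0.0
```

send_rows(increments=[[[0, 0, 0, 0, 0, -1], [0, 0, 0, 0, 0, -1], [0, 0, 0, 0, 0, -1], [0, 0, 0, 0, 0, -1], [0, 0, 0, 0, 0, -1], [0, 0, 0, 0, 0, -1], [0, 0, 0, 0, 0, -1], [0, 0, 0, 0, 0, -1], [0, 0, 0, 0, 0, -0.7], [0, 0, 0, 0, 0, 0]]])

```text
clock: 4.78
position: [0.4425, 0.2108, 0.3235]
tool_rot: [-1.911, -2.493, 0.0]
wrist_force: [-0.6, -0.0, -0.1]
gripper_width: 0.996
finger_force: 0.0
```

```bash
python3 - <<'E'
from station import arm
from h import *
s=arm.state();c=arm.read_camera("wrist");cv2.imwrite("pics/w1.png",c["img"])
print(s["clock"],s["position"],s["tool_rot"],s["joint_pos"])
w=wristcam(s);im=c["img"];hsv=cv2.cvtColor(im,cv2.COLOR_BGR2HSV)
m=cv2.inRange(hsv,(10,120,120),(28,255,255));k,l,st,ce=cv2.connectedComponentsWithStats(m)
for i in range(1,k):
    if st[i,4]>60:
        q=cv2.boxPoints(cv2.minAreaRect(cv2.findNonZero((l==i).astype(np.uint8))))
        print(st[i],ray(w,ce[i],.026).round(4),[ray(w,p,.026)[:2].round(4).tolist() for p in q])
E
```

```text
4.775 [0.44253435 0.21075796 0.32353598] [-1.91074368e+00 -2.49340798e+00  4.82478099e-04] [ 2.04916598e-01  3.19866566e-01  1.71413911e+00 -1.16122458e-05
  1.10798377e+00 -5.81482235e-02]
[329   0  55  32 537] [0.4327 0.3474 0.026 ] [[0.4097, 0.348], [0.4125, 0.3563], [0.4528, 0.3474], [0.4503, 0.3388]]
[376 281  38  38 549] [0.5373 0.1238 0.026 ] [[0.5135, 0.1182], [0.5404, 0.1484], [0.5597, 0.1286], [0.5326, 0.0971]]
```

View pics/w1.png

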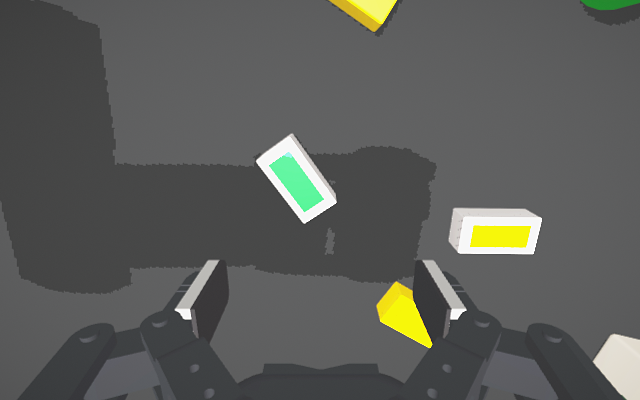

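The wrist view shows the amber-in-silver holder with its slide at about (500,236), aligned with the image x axis. The green holder is at (298,178) and the yellow look-alike at (405,312). My travel fell short, so I'll measure and correct.

```bash
cat >> h.py <<'E'
def toolyaw(s): 
    M=Ro.from_rotvec(s["tool_rot"]).as_matrix(); return M, np.arctan2(M[1,1],M[0,1])
E
python3 - <<'E'
from station import arm
from h import *
s=arm.state();w=wristcam(s);im=cv2.imread("pics/w1.png");hsv=cv2.cvtColor(im,cv2.COLOR_BGR2HSV)
m=cv2.inRange(hsv,(22,120,120),(35,255,255));m[:200]=0;m[:,:450]=0;m[270:]=0
r=cv2.minAreaRect(cv2.findNonZero(m));q=cv2.boxPoints(r);W=np.array([ray(w,p,.026) for p in q]);print(W.round(4))
c=W.mean(0);e=max([W[1]-W[0],W[2]-W[1]],key=np.linalg.norm);y=np.arctan2(e[1],e[0])
M,ty=toolyaw(s);print(c,np.degrees(y),np.degrees(ty));print("tool delta units",(M.T@(c-s["position"]))/.025)
E
```

```text
[[0.5878 0.194  0.026 ]
 [0.5797 0.2137 0.026 ]
 [0.6317 0.2265 0.026 ]
 [0.641  0.2071 0.026 ]]
[0.61006019 0.2102902  0.026     ] 13.854488532860328 15.032824050483194
tool delta units [-1.75665414  6.47054656 11.90068721]
```

send_rows(increments=[[[-0.25, 0.93, 0, 0, 0, 0.2], [-0.25, 0.93, 0, 0, 0, 0], [-0.25, 0.93, 0, 0, 0, 0], [-0.25, 0.93, 0, 0, 0, 0], [-0.25, 0.93, 0, 0, 0, 0], [-0.25, 0.93, 0, 0, 0, 0], [-0.25, 0.93, 0, 0, 0, 0], [0, 0, 1, 0, 0, 0], [0, 0, 1, 0, 0, 0], [0, 0, 0.5, 0, 0, 0]]])

```text
clock: 6.08
position: [0.6109, 0.2084, 0.2597]
tool_rot: [-1.932, -2.475, 0.003]
wrist_force: [0.3, -0.1, 0.8]
gripper_width: 1.001
finger_force: 0.0
```

```bash
python3 - <<'E'
from station import arm
from h import *
s=arm.state();c=arm.read_camera("wrist");cv2.imwrite("pics/w2.png",c["img"]);w=wristcam(s)
M,ty=toolyaw(s);print(s["position"],np.degrees(ty))
im=c["img"];hsv=cv2.cvtColor(im,cv2.COLOR_BGR2HSV)
m=cv2.inRange(hsv,(20,120,120),(35,255,255));k,l,st,ce=cv2.connectedComponentsWithStats(m)
for i in range(1,k):
    if st[i,4]>300:
        q=cv2.boxPoints(cv2.minAreaRect(cv2.findNonZero((l==i).astype(np.uint8))));W=np.array([ray(w,p,.026) for p in q])
        print(st[i],W.mean(0),((W-W.mean(0))[:,:2]).round(4).tolist(),"d",M.T@(W.mean(0)-s["position"])/.025)
E
```

```text
[0.61090265 0.20836557 0.25965753] 14.04681443809366
[ 283  199   77   30 2291] [0.60950523 0.21081054 0.026     ] [[-0.0269, 0.004], [0.0219, 0.0162], [0.0277, -0.0038], [-0.0226, -0.0164]] d [ 0.10638211 -0.00995751  9.34636934]
[ 211  281   83   83 4103] [0.58043774 0.1091827  0.026     ] [[-0.0352, -0.0178], [-0.0236, 0.0351], [0.0335, 0.0194], [0.0253, -0.0367]] d [-3.55497198 -2.12454717  9.35020781]
```

View pics/w2.png

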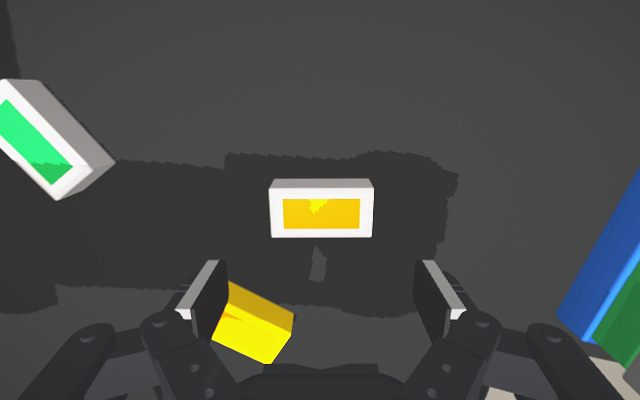

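The wrist view shows the holder centred between the fingers at (320,213). The look-alike at (253,322) is clear of the fingers, so I'll descend and grasp.

send_rows(increments=[[[0.1, 0, 0.8, 0, 0, 0], [0, 0, 0.8, 0, 0, 0], [0, 0, 0.8, 0, 0, 0], [0, 0, 0.7, 0, 0, 0], [0, 0, 0.5, 0, 0, 0], [0, 0, 0, 0, 0, 0]]])

```text
clock: 6.88
position: [0.6104, 0.2108, 0.1703]
tool_rot: [-1.931, -2.476, 0.002]
wrist_force: [0.2, 0.2, 0.3]
gripper_width: 0.997
finger_force: 0.0
```

send_rows(increments=[[[0, 0, 0, 0, 0, 0], [0, 0, 0, 0, 0, 0], [0, 0, 0, 0, 0, 0], [0, 0, 0, 0, 0, 0], [0, 0, 0, 0, 0, 0], [0, 0, 0, 0, 0, 0]]], grip=0)

```text
clock: 7.62
position: [0.6108, 0.2109, 0.1723]
tool_rot: [1.931, 2.476, 0.002]
wrist_force: [0.2, 0.8, 5.9]
gripper_width: 0.803
finger_force: 69.7
```

send_rows(increments=[[[0, 0, -0.6, 0, 0, 0], [0, 0, -0.8, 0, 0, 0], [0, 0, -0.8, 0, 0, 0], [0, 0, -0.8, 0, 0, 0], [-0.9, -0.4, -0.5, 0, 0, 0], [-0.95, -0.45, 0, 0, 0, 0], [-0.95, -0.45, 0, 0, 0, 0], [-0.95, -0.45, 0, 0, 0, 0], [-0.95, -0.45, 0, 0, 0, 0], [-0.95, -0.45, 0, 0, 0, 0]]])

```text
clock: 8.88
position: [0.5804, 0.0569, 0.26]
tool_rot: [1.931, 2.477, 0.001]
wrist_force: [-0.4, -0.5, -1.3]
gripper_width: 0.807
finger_force: 69.0
```

send_rows(increments=[[[-0.95, -0.45, 0, 0, 0, 0], [-0.95, -0.45, 0, 0, 0, 0], [-0.95, -0.45, 0, 0, 0, 0], [-0.95, -0.45, 0, 0, 0, 0], [-0.95, -0.45, 0, 0, 0, 0], [-0.9, -0.4, 0, 0, 0, 1], [0, 0, 0, 0, 0, 1], [0, 0, 0, 0, 0, 1], [0, 0, 0.5, 0, 0, 1], [0, 0, 0.5, 0, 0, 0]]])

```text
clock: 10.12
position: [0.5509, -0.0955, 0.2343]
tool_rot: [2.331, 2.104, 0.001]
wrist_force: [0.3, 0.8, -1.6]
gripper_width: 0.806
finger_force: 69.0
```

```bash
python3 - <<'E'
from station import arm
from h import *
s=arm.state();c=arm.read_camera("wrist");cv2.imwrite("pics/w3.png",c["img"])
M,ty=toolyaw(s);print(s["position"],s["tool_rot"],np.degrees(ty),s["gripper_width"],s["finger_force"])
E
```

```text
[ 0.55088169 -0.09547126  0.23429072] [2.33100162e+00 2.10432537e+00 9.62381958e-04] -5.8513250667172425 0.8057599388913581 68.95331025123596
```

View pics/w3.png

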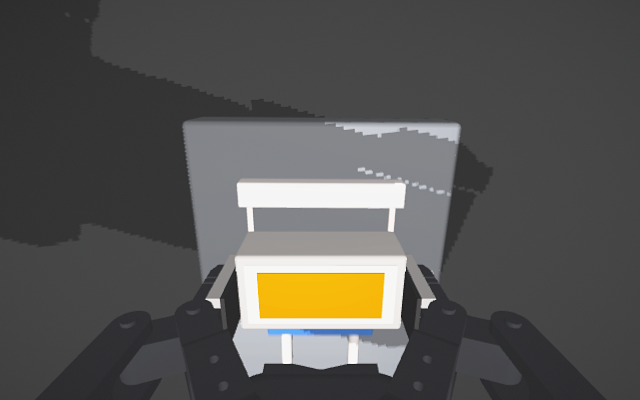

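The wrist view shows the fence top spanning columns 238–404, with its clamping edge at row 207. The deck's +y edge is at row 122, the corner marks are at columns 250 and 391, and the holder front is parallel to the fence.

```bash
python3 - <<'E'
from station import arm
from h import *
s=arm.state();w=wristcam(s);M,ty=toolyaw(s)
for n,p,z in [("fenceL",(238,207.5),.04),("fenceR",(404.5,208.5),.04),("backL",(238.5,183),.04),("backR",(404.5,183.5),.04),("deckL",(184,124),.03),("deckR",(459.5,124.5),.03),("hL",(236.5,256.5),.062+.026),("hR",(406,256.5),.088),("hbL",(239,328),.088),("hbR",(402.5,328),.088)]:
    X=ray(w,p,z);print(n,X.round(4),"tool",(M.T@(X-s["position"]))[:2].round(4))
E
```

```text
fenceL [ 0.5081 -0.0687  0.04  ] tool [ 0.0221 -0.0445]
fenceR [ 0.5963 -0.0782  0.04  ] tool [0.0215 0.0442]
backL [ 0.5108 -0.0553  0.04  ] tool [ 0.0357 -0.0431]
backR [ 0.5966 -0.0644  0.04  ] tool [0.0353 0.0431]
deckL [ 0.4854 -0.0235  0.03  ] tool [ 0.0648 -0.0716]
deckR [ 0.628  -0.0384  0.03  ] tool [0.0643 0.0718]
hL [ 0.5186 -0.0729  0.088 ] tool [ 0.019  -0.0337]
hR [ 0.5851 -0.0796  0.088 ] tool [0.019  0.0332]
hbL [ 0.5134 -0.1068  0.088 ] tool [-0.0152 -0.0354]
hbR [ 0.583  -0.1138  0.088 ] tool [-0.0152  0.0345]
```

send_rows(increments=[[[-0.1, 0, 0.3, 0, 0, 0], [0, 0, 0.35, 0, 0, 0], [0, 0, 0.35, 0, 0, 0], [0, 0, 0.25, 0, 0, 0], [0, 0, 0, 0, 0, 0], [0, 0, 0, 0, 0, 0]]])

```text
clock: 10.92
position: [0.5506, -0.0979, 0.2023]
tool_rot: [2.333, 2.104, 0.0]
wrist_force: [0.9, 0.6, -1.3]
gripper_width: 0.807
finger_force: 69.0
```

send_rows(increments=[[[0, 0, 0.03, 0, 0, 0], [0, 0, 0.03, 0, 0, 0], [0, 0, 0, 0, 0, 0]]])

```text
clock: 11.3
position: [0.5506, -0.0979, 0.2023]
tool_rot: [2.332, 2.104, 0.0]
wrist_force: [-6.7, 2.0, 14.0]
gripper_width: 0.806
finger_force: 70.9
```

Contact with the deck. I'll back off slightly, then release.

send_rows(increments=[[[0, 0, -0.03, 0, 0, 0], [0, 0, 0, 0, 0, 0]]])

```text
clock: 11.55
position: [0.5506, -0.0979, 0.2023]
tool_rot: [2.332, 2.104, 0.0]
wrist_force: [-3.7, 1.7, 7.1]
gripper_width: 0.804
finger_force: 70.1
```

send_rows(increments=[[[0, 0, 0, 0, 0, 0], [0, 0, 0, 0, 0, 0], [0, 0, 0, 0, 0, 0], [0, 0, 0, 0, 0, 0], [0, 0, 0, 0, 0, 0]]], grip=1)

```text
clock: 12.18
position: [0.5506, -0.0979, 0.2017]
tool_rot: [-2.333, -2.104, -0.0]
wrist_force: [-0.4, -0.4, 1.2]
gripper_width: 0.997
finger_force: 0.0
```

send_rows(increments=[[[0, 0, -0.5, 0, 0, 0], [0, 0, -0.8, 0, 0, 0], [0, 0, -1, 0, 0, 0], [0, 0, -1, 0, 0, 0], [0, 0, -0.7, 0, 0, 0], [0, 0, 0, 0, 0, 0]]])

```text
clock: 12.92
position: [0.5507, -0.0979, 0.3034]
tool_rot: [2.33, 2.102, 0.002]
wrist_force: [0.8, 0.7, -1.1]
gripper_width: 1.003
finger_force: 0.0
```

```bash
python3 - <<'E'
from station import arm
from h import *
s=arm.state();c=arm.read_camera("wrist");cv2.imwrite("pics/w4.png",c["img"])
M,ty=toolyaw(s);print(s["clock"],s["position"],np.degrees(ty),s["joint_pos"])
d=arm.read_camera("side");cv2.imwrite("pics/side4.png",d["img"])
E
```

```text
12.925 [ 0.5506682  -0.09791543  0.30344394] -5.887700754723243 [-3.85439572e-01  4.82946679e-01  1.52803454e+00  1.49038937e-05
  1.12731562e+00 -2.82684745e-01]
```

View pics/w4.png

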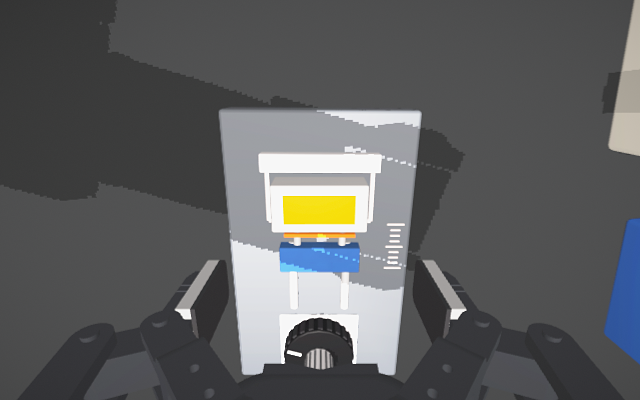

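The wrist view shows the holder on the deck between the marks, its slide centred at (319,210). The fence is at rows 155–172, the orange pad at row 236 just behind it, and the knob at (320,355). Next I'll check the bottles' positions and the placement.

```bash
python3 - <<'E'
from station import arm
from h import *
s=arm.state();w=wristcam(s);M,ty=toolyaw(s)
S=CAM["scene"];D=CAM["side"]
print("teal",ray(S,(215,148),0).round(3),ray(D,(379,150),0).round(3),"vial",ray(S,(225,171),0).round(3),ray(D,(349,158),0).round(3))
O=np.array([.5522,-.07345,0]);a=np.radians(-6.0);A=np.array([[np.cos(a),np.sin(a)],[-np.sin(a),np.cos(a)]])
for n,p,z in [("fL",(260,171.5),.04),("fR",(380.5,171.5),.04),("hL",(271.5,186),.056),("hR",(367,186),.056),("hbL",(272,233),.056),("hbR",(367,233),.056),("jawfrontL",(281,247),.044),("jawbackL",(281,271.5),.044),("jawbackR",(359,271.5),.044),("padback?",(320,238),.044),("knob",(320,357),.081)]:
    X=ray(w,p,z);print(n,X[:2].round(4),"fence fr",(A@(X-O)[:2]).round(4))
E
```

```text
teal [ 0.62  -0.416  0.   ] [ 0.598 -0.418 -0.   ] vial [ 0.654 -0.313  0.   ] [ 0.644 -0.317  0.   ]
fL [ 0.5082 -0.0682] fence fr [-0.0443  0.0006]
fR [ 0.596  -0.0774] fence fr [0.044  0.0007]
hL [ 0.5179 -0.0757] fence fr [-0.0338 -0.0058]
hR [ 0.5837 -0.0825] fence fr [ 0.0322 -0.0058]
hbL [ 0.5129 -0.1109] fence fr [-0.0351 -0.0413]
hbR [ 0.5816 -0.118 ] fence fr [ 0.0339 -0.0413]
jawfrontL [ 0.5156 -0.1286] fence fr [-0.0307 -0.0587]
jawbackL [ 0.5125 -0.1501] fence fr [-0.0315 -0.0804]
jawbackR [ 0.5745 -0.1566] fence fr [ 0.0309 -0.0803]
padback? [ 0.5466 -0.1241] fence fr [-0.0003 -0.051 ]
knob [ 0.5384 -0.2027] fence fr [-0.0002 -0.13  ]
```

send_rows(increments=[[[-0.9, 0, 0, 0, 0, 0], [-0.95, 0, 0, 0, 0, 0], [-0.95, 0, 0, 0, 0, 0], [-0.95, 0, 0, 0, 0, 0], [-0.95, 0, 0, 0, 0, 0], [-0.9, 0, 0, 0, 0, 0], [0, 0, 0, 0, 0, 0]]])

```text
clock: 13.9
position: [0.5359, -0.2384, 0.3011]
tool_rot: [-2.334, -2.102, 0.0]
wrist_force: [-0.5, -0.2, 0.1]
gripper_width: 1.003
finger_force: 0.0
```

```bash
python3 - <<'E'
from station import arm
from h import *
s=arm.state();c=arm.read_camera("wrist");cv2.imwrite("pics/w5.png",c["img"])
M,ty=toolyaw(s);print(s["clock"],s["position"].tolist(),s["tool_rot"].tolist())
cv2.imwrite("pics/w5c.png",cv2.resize(c["img"][50:350,180:460],None,fx=2,fy=2,interpolation=2))
E
```

```text
13.9 [0.5358923570214144, -0.23843883165610505, 0.30105763957792886] [-2.3340200614056172, -2.1016256480401605, 0.00041688829256226036]
```

View pics/w5c.png

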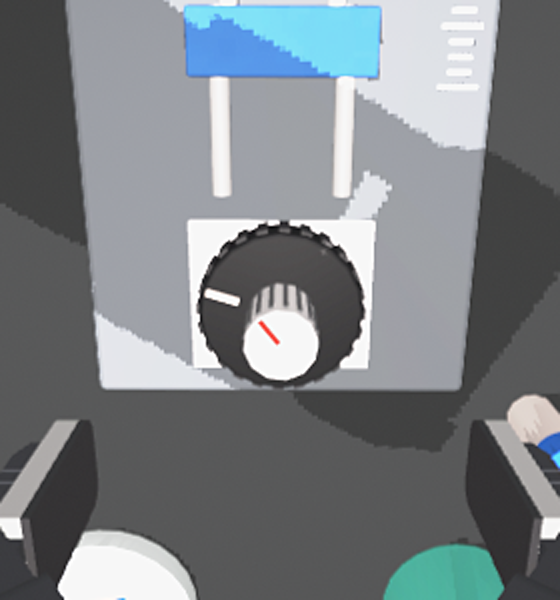

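The crop shows the knob's white top centred at crop (281,343), i.e. full (320.5,221.5), and the ring centred at crop (281,305) with its mark at (222,298). The vial and the teal bottle are off to the right. Now I'll measure the knob axis and the pad and holder edges.

```bash
python3 - <<'E'
from station import arm
from h import *
s=arm.state();w=wristcam(s);M,ty=toolyaw(s)
for p,z in [((320.5,221.5),.081),((320.5,202.5),.051)]:
    X=ray(w,p,z);print(X.round(4),"tool units",(M.T@(X-s["position"])/.025).round(3))
im=cv2.imread("pics/w5.png")
for r in range(0,56,1): print(r,im[r,[300,321,345]].tolist())
E
```

```text
[ 0.5356 -0.2347  0.081 ] tool units [ 0.103 -0.022  8.808]
[ 0.5358 -0.2324  0.051 ] tool units [ 0.197 -0.022 10.008]
0 [[200, 247, 247], [198, 247, 247], [195, 247, 247]]
1 [[252, 247, 247], [251, 247, 247], [252, 247, 247]]
2 [[248, 247, 247], [248, 247, 247], [248, 247, 247]]
3 [[247, 247, 247], [247, 247, 247], [247, 247, 247]]
4 [[247, 247, 247], [247, 247, 247], [247, 247, 247]]
5 [[247, 247, 247], [247, 247, 247], [247, 247, 247]]
6 [[247, 247, 247], [247, 247, 247], [247, 247, 247]]
7 [[247, 247, 247], [247, 247, 247], [247, 247, 247]]
8 [[247, 247, 247], [247, 247, 247], [247, 247, 247]]
9 [[247, 247, 247], [247, 247, 247], [247, 247, 247]]
10 [[247, 247, 247], [247, 247, 247], [247, 247, 247]]
11 [[247, 247, 247], [247, 247, 247], [247, 247, 247]]
12 [[247, 247, 247], [247, 247, 247], [247, 247, 247]]
13 [[248, 248, 248], [248, 248, 248], [248, 248, 248]]
14 [[251, 251, 251], [251, 251, 251], [251, 251, 251]]
15 [[220, 221, 225], [216, 219, 222], [211, 215, 218]]
16 [[154, 156, 160], [153, 156, 159], [152, 156, 159]]
17 [[157, 161, 164], [158, 161, 164], [158, 161, 165]]

[... 1382 characters left out ...]
 229], [206, 198, 192], [249, 249, 248]]
44 [[233, 228, 226], [234, 230, 227], [248, 248, 248]]
45 [[233, 228, 226], [232, 227, 224], [248, 248, 248]]
46 [[234, 230, 227], [231, 227, 224], [248, 248, 248]]
47 [[235, 230, 229], [231, 227, 224], [248, 248, 248]]
48 [[235, 230, 228], [231, 227, 224], [248, 248, 248]]
49 [[235, 231, 229], [232, 227, 224], [248, 248, 248]]
50 [[235, 231, 230], [231, 227, 225], [248, 249, 249]]
51 [[232, 228, 228], [229, 225, 224], [248, 249, 250]]
52 [[239, 208, 189], [235, 207, 190], [247, 248, 254]]
53 [[249, 205, 114], [248, 193, 107], [247, 212, 148]]
54 [[248, 226, 128], [248, 221, 123], [247, 218, 119]]
55 [[247, 225, 129], [247, 222, 126], [247, 222, 125]]
```

```bash
python3 - <<'E'
from station import arm
from h import *
s=arm.state();w=wristcam(s)
O=np.array([.5356,-.2345,0]);a=np.radians(-6.0);A=np.array([[np.cos(a),np.sin(a)],[-np.sin(a),np.cos(a)]])
for n,r,z in [("holder top edge",15.5,.056),("holder bottom",22.9,.03),("pad front",33.3,.044),("pad back",39.7,.044),("jaw front",52.3,.044),("jaw back",88.2,.044)]:
    X=ray(w,(320.5,r),z);print(n,((A@(X-O)[:2])[1]*1e3-88).round(2),"stage y mm")
E
```

```text
holder top edge 32.45 stage y mm
holder bottom 33.24 stage y mm
pad front 24.85 stage y mm
pad back 21.18 stage y mm
jaw front 13.84 stage y mm
jaw back -8.0 stage y mm
```

send_rows(increments=[[[0.16, -0.02, 0, 0, 0, -1], [0, 0, 0, 0, 0, -1], [0, 0, 0, 0, 0, -1], [0, 0, 0, 0, 0, -1], [0, 0, 0, 0, 0, -1], [0, 0, 0, 0, 0, -1], [0, 0, 0, 0, 0, -1], [0, 0, 0, 0, 0, -1], [0, 0, 0, 0, 0, -1]]])

```text
clock: 15.08
position: [0.5363, -0.2322, 0.3016]
tool_rot: [-1.344, -2.839, -0.0]
wrist_force: [-0.3, -0.4, 0.0]
gripper_width: 1.003
finger_force: 0.0
```

send_rows(increments=[[[0, 0, 0, 0, 0, -1], [0, 0, 0, 0, 0, -1], [0, 0, 0, 0, 0, -1], [0, 0, 0, 0, 0, -1], [0, 0, 0, 0, 0, -1], [0, 0, 0, 0, 0, -1], [0, 0, 0, 0, 0, -1], [0, 0, 0, 0, 0, -1], [0, 0, 0, 0, 0, -1], [0, 0, 0, 0, 0, 0]]])

```text
clock: 16.32
position: [0.5362, -0.2324, 0.3016]
tool_rot: [-0.161, -3.137, -0.001]
wrist_force: [-0.6, 0.5, 0.2]
gripper_width: 1.001
finger_force: 0.0
```

send_rows(increments=[[[0, 0, 0.5, 0, 0, 0], [0, 0, 0.7, 0, 0, 0], [0, 0, 0.7, 0, 0, 0], [0, 0, 0.5, 0, 0, 0], [0, 0, 0.36, 0, 0, 0], [0, 0, 0, 0, 0, 0]]])

```text
clock: 17.08
position: [0.5361, -0.2331, 0.2321]
tool_rot: [-0.162, -3.137, -0.001]
wrist_force: [-0.7, -0.3, -0.3]
gripper_width: 0.998
finger_force: 0.0
```

```bash
python3 - <<'E'
from station import arm
from h import *
s=arm.state();M,ty=toolyaw(s);print(s["clock"],s["position"],np.degrees(ty),s["joint_pos"][5],M[:,2])
print("knob err units",M.T@(np.array([.5356,-.2343,s["position"][2]])-s["position"])/.025, s["wrist_torque"])
E
```

```text
17.075 [ 0.53605376 -0.23314284  0.23211197] 84.10159410788006 -2.078399189787965 [-7.56071850e-04  5.49527695e-04 -9.99999563e-01]
knob err units [ 1.32977316e-02 -4.79063712e-02 -1.17125402e-05] [0.08063672 0.00478908 0.00829798]
```

send_rows(increments=[[[0.01, -0.04, 0, 0, 0, 0], [0, 0, 0, 0, 0, 0], [0, 0, 0, 0, 0, 0], [0, 0, 0, 0, 0, 0], [0, 0, 0, 0, 0, 0], [0, 0, 0, 0, 0, 0], [0, 0, 0, 0, 0, 0]]], grip=0)

```text
clock: 17.95
position: [0.5355, -0.2358, 0.2337]
tool_rot: [0.162, 3.136, -0.007]
wrist_force: [-3.6, -11.2, 3.6]
gripper_width: 0.257
finger_force: 58.6
```

```bash
python3 - <<'E'
from station import arm
s=arm.state();print(s["clock"],s["position"],s["gripper_width"],s["finger_force"],s["wrist_force"],s["wrist_torque"])
E
```

```text
17.95 [ 0.53553544 -0.23578326  0.23371238] 0.25746629562927686 58.59067618846893 [ -3.5560435  -11.21442263   3.60069485] [-1.58819139  0.68056443 -0.03060033]
```

send_rows(increments=[[[0.02, -0.06, 0, 0, 0, 0], [0, 0, 0, 0, 0, 0.5], [0, 0, 0, 0, 0, 0.7], [0, 0, 0, 0, 0, 0.8], [0, 0, 0, 0, 0, 0.8], [0, 0, 0, 0, 0, 0.8], [0, 0, 0, 0, 0, 0.8], [0, 0, 0, 0, 0, 0.8], [0, 0, 0, 0, 0, 0.8], [0, 0, 0, 0, 0, 0]]])

```text
clock: 19.2
position: [0.5353, -0.2362, 0.2337]
tool_rot: [0.967, 2.986, -0.002]
wrist_force: [-0.4, -4.6, 5.5]
gripper_width: 0.26
finger_force: 59.0
```

```bash
cat > m.py <<'E'
from station import arm
from h import *
s=arm.state();M,ty=toolyaw(s);print(s["clock"],s["position"],"yaw",np.degrees(ty),"q6",s["joint_pos"][5],s["wrist_force"],s["wrist_torque"],s["gripper_width"])
E
python3 m.py
```

```text
19.2 [ 0.53532712 -0.23619116  0.23370153] yaw 54.11762624740541 q6 -1.5596238929808304 [-0.37566336 -4.55021501  5.49880118] [-0.68939981 -0.05362911 -0.13231679] 0.2602803670418717
```

send_rows(increments=[[[0, 0, 0, 0, 0, 0.8], [0, 0, 0, 0, 0, 0.8], [0, 0, 0, 0, 0, 0.8], [0, 0, 0, 0, 0, 0.8], [0, 0, 0, 0, 0, 0.8], [0, 0, 0, 0, 0, 0.8], [0, 0, 0, 0, 0, 0.8], [0, 0, 0, 0, 0, 0.8], [0, 0, 0, 0, 0, 0], [0, 0, 0, 0, 0, 0]]])

```text
clock: 20.45
position: [0.5354, -0.2362, 0.2337]
tool_rot: [1.751, 2.604, -0.001]
wrist_force: [-1.1, -3.8, 6.0]
gripper_width: 0.254
finger_force: 58.9
```

```bash
python3 m.py; python3 - <<'E'
from station import arm
import cv2
for n in ["scene","side","wrist"]: cv2.imwrite(f"pics/{n}6.png",arm.read_camera(n)["img"])
E
```

```text
20.45 [ 0.53538068 -0.23619352  0.23371217] yaw 22.167650336222636 q6 -1.0020236991558595 [-1.08089725 -3.76621376  5.974753  ] [-0.74626488 -0.10487766 -0.04470754] 0.25424838235381525
```

send_rows(increments=[[[0, 0, 0, 0, 0, 0.6], [0, 0, 0, 0, 0, 0.7], [0, 0, 0, 0, 0, 0.7], [0, 0, 0, 0, 0, 0.7], [0, 0, 0, 0, 0, 0.7], [0, 0, 0, 0, 0, 0.6], [0, 0, 0, 0, 0, 0], [0, 0, 0, 0, 0, 0]]])

```text
clock: 21.6
position: [0.5354, -0.2362, 0.2337]
tool_rot: [2.176, 2.261, -0.0]
wrist_force: [-0.4, -5.0, 4.8]
gripper_width: 0.257
finger_force: 58.9
```

```bash
python3 m.py; python3 - <<'E'
from station import arm
import cv2,numpy as np
c=arm.read_camera("wrist")["img"];cv2.imwrite("pics/wrist7.png",c)
d=arm.read_camera("side")["img"];cv2.imwrite("pics/side7.png",d)
e=arm.read_camera("scene")["img"]
z=lambda a,f:cv2.resize(a,None,fx=f,fy=f,interpolation=2)
top=np.hstack([z(d[150:225,285:385],4),z(e[135:210,230:330],4)])
cv2.imwrite("pics/c7.png",np.vstack([top,z(c[0:200],1.25)[:250,:800]]))
E
```

```text
21.6 [ 0.5353981 -0.2362088  0.2337094] yaw 2.1745755636800403 q6 -0.6530629710967231 [-0.44511875 -4.974358    4.84181646] [-0.80768973 -0.19550577 -0.03867078] 0.25690420518453655
```

View pics/c7.png

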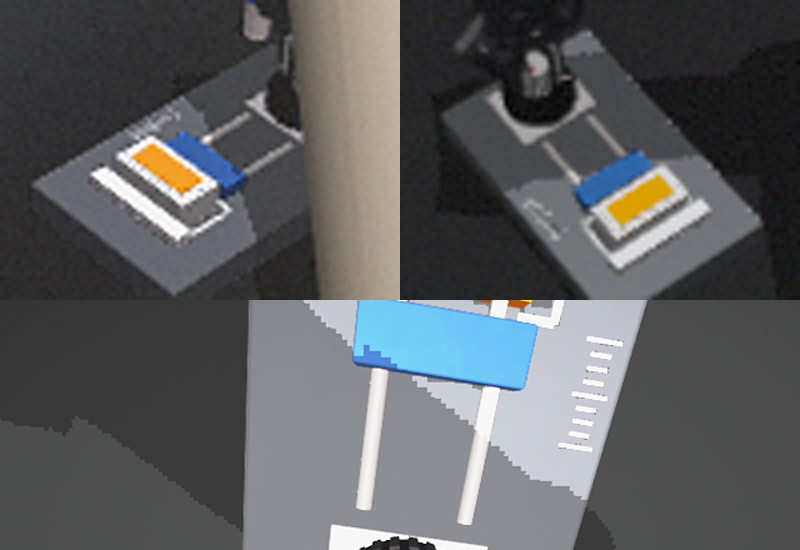

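The crops show the jaw now right behind the holder, which sits next to the fence and parallel to it. In the wrist strip the pad is just at the top edge. I'll turn a little more and then check with a lifted view.

send_rows(increments=[[[0, 0, 0, 0, 0, 0.5], [0, 0, 0, 0, 0, 0.5], [0, 0, 0, 0, 0, 0.5], [0, 0, 0, 0, 0, 0.4], [0, 0, 0, 0, 0, 0], [0, 0, 0, 0, 0, 0], [0, 0, 0, 0, 0, 0]]])

```text
clock: 22.62
position: [0.5354, -0.2362, 0.2337]
tool_rot: [2.356, 2.073, 0.0]
wrist_force: [0.5, -4.5, 5.1]
gripper_width: 0.257
finger_force: 58.9
```

```bash
python3 m.py
```

```text
22.625 [ 0.53540587 -0.23620022  0.23372557] yaw -7.315946620511846 q6 -0.48733274348530536 [ 0.54172278 -4.51064002  5.10871714] [-0.87711197 -0.12699407  0.02359711] 0.25732599247457094
```

send_rows(increments=[[[0, 0, 0, 0, 0, 0], [0, 0, 0, 0, 0, 0], [0, 0, 0, 0, 0, 0], [0, 0, 0, 0, 0, 0]]], grip=1)

```text
clock: 23.12
position: [0.5351, -0.2355, 0.2326]
tool_rot: [-2.36, -2.074, -0.0]
wrist_force: [-0.4, 0.6, -0.2]
gripper_width: 0.998
finger_force: 0.0
```

send_rows(increments=[[[0, 0, -0.4, 0, 0, 0.4], [0, 0, -0.6, 0, 0, 0.3], [0, 0, -0.7, 0, 0, 0], [0, 0, -0.7, 0, 0, 0], [0.5, 0, -0.3, 0, 0, 0], [0.5, 0, 0, 0, 0, 0], [0, 0, 0, 0, 0, 0], [0, 0, 0, 0, 0, 0]]])

```text
clock: 24.12
position: [0.5398, -0.2109, 0.2997]
tool_rot: [-2.421, -2.0, 0.001]
wrist_force: [0.2, 0.1, 0.4]
gripper_width: 0.998
finger_force: 0.0
```

```bash
python3 m.py; python3 - <<'E'
from station import arm
from h import *
s=arm.state();im=arm.read_camera("wrist")["img"];cv2.imwrite("pics/w8.png",im);w=wristcam(s)
X=np.array([.5354+.0145,-.2360+.138,.044]);u=proj(w,X);print(u)
c=int(round(u[0]));O=np.array([.5354,-.236,0]);a=np.radians(-6.0);A=np.array([[np.cos(a),np.sin(a)],[-np.sin(a),np.cos(a)]])
for r in range(0,130): print(r,im[r,[c-8,c]].tolist(),((A@(ray(w,(c,r),.044)-O)[:2])[1]*1e3-88).round(1))
E
```

```text
24.125 [ 0.53980492 -0.21087726  0.29965787] yaw -10.876145611071072 q6 -0.3845788524968644 [0.20710996 0.09907278 0.35673139] [ 0.04501622 -0.01799932  0.00680507] 0.998418411084598
[np.float64(303.5204855089834), np.float64(38.16574549500848)]
0 [[247, 247, 247], [248, 247, 247]] 71.6
1 [[248, 247, 247], [252, 247, 247]] 71.1
2 [[252, 247, 247], [232, 241, 245]] 70.6
3 [[255, 247, 247], [42, 239, 247]] 70.0
4 [[45, 239, 247], [55, 240, 247]] 69.5
5 [[58, 240, 247], [59, 240, 247]] 69.0
6 [[60, 240, 247], [61, 240, 247]] 68.4
7 [[60, 241, 247], [63, 240, 247]] 67.9
8 [[63, 240, 247], [62, 240, 247]] 67.4
9 [[62, 241, 247], [63, 240, 247]] 66.8
10 [[62, 241, 247], [63, 240, 247]] 66.3
11 [[62, 240, 247], [63, 241, 247]] 65.7
12 [[61, 241, 247], [62, 241, 247]] 65.2
13 [[62, 241, 247], [64, 241, 247]] 64.7
14 [[65, 241, 247], [64, 241, 247]] 64.1
15 [[65, 241, 247], [64, 241, 247]] 63.6
16 [[64, 241, 247], [64, 241, 247]] 63.0
17 [[64, 241, 247], [64, 241, 247]] 62.5
18 [[64, 241, 247], [64, 242, 247]] 61.9
19 [[66, 242, 247], [67, 242, 247]] 61.4
20 [[65, 242, 247], [65, 242, 247]] 6
[... 3864 characters left out ...]
5.2
114 [[112, 107, 105], [112, 108, 105]] 4.6
115 [[112, 107, 105], [112, 108, 105]] 3.9
116 [[112, 107, 105], [111, 107, 105]] 3.3
117 [[112, 108, 106], [111, 107, 105]] 2.6
118 [[112, 107, 106], [112, 107, 105]] 2.0
119 [[112, 107, 105], [112, 108, 106]] 1.3
120 [[112, 107, 105], [111, 107, 104]] 0.6
121 [[111, 107, 105], [111, 107, 105]] -0.0
122 [[112, 107, 105], [112, 107, 106]] -0.7
123 [[112, 107, 105], [112, 108, 106]] -1.3
124 [[112, 108, 106], [111, 107, 105]] -2.0
125 [[112, 107, 105], [112, 107, 105]] -2.7
126 [[112, 107, 106], [112, 107, 105]] -3.3
127 [[112, 107, 105], [112, 107, 105]] -4.0
128 [[111, 107, 105], [112, 107, 105]] -4.7
129 [[113, 108, 106], [112, 108, 106]] -5.3
```

Edge measurements give a pad compression of about 2.0–2.6 mm (3.6–4.7 N). I'll regrip the knob and add about 0.1 rad to reach roughly 6 N.

send_rows(increments=[[[-0.5, 0.01, 0, 0, 0, 0], [-0.53, 0.01, 0, 0, 0, 0], [0, 0, 0.3, 0, 0, 0], [0, 0, 0.7, 0, 0, 0], [0, 0, 0.7, 0, 0, 0], [0, 0, 0.6, 0, 0, 0], [0, 0, 0.35, 0, 0, 0], [0, 0, 0, 0, 0, 0], [0, 0, 0, 0, 0, 0]]])

```text
clock: 25.3
position: [0.5356, -0.2365, 0.2345]
tool_rot: [2.422, 2.0, 0.0]
wrist_force: [-0.2, 0.1, 0.1]
gripper_width: 1.004
finger_force: 0.0
```

send_rows(increments=[[[0, 0, 0, 0, 0, 0], [0, 0, 0, 0, 0, 0], [0, 0, 0, 0, 0, 0], [0, 0, 0, 0, 0, 0], [0, 0, 0, 0, 0, 0], [0, 0, 0, 0, 0, 0], [0, 0, 0, 0, 0, 0]]], grip=0)

```text
clock: 26.18
position: [0.5356, -0.2364, 0.2343]
tool_rot: [2.422, 2.0, 0.001]
wrist_force: [2.5, 0.4, 4.9]
gripper_width: 0.253
finger_force: 58.8
```

```bash
python3 m.py
```

```text
26.175 [ 0.53558813 -0.23640865  0.23432119] yaw -10.897409081308444 q6 -0.4256200194769264 [2.53405763 0.36292659 4.91853702] [ 0.11566252 -0.28764054  0.02876135] 0.25259193648033523
```

send_rows(increments=[[[0, 0, 0, 0, 0, 0.4], [0, 0, 0, 0, 0, 0.4], [0, 0, 0, 0, 0, 0.3], [0, 0, 0, 0, 0, 0], [0, 0, 0, 0, 0, 0], [0, 0, 0, 0, 0, 0]]])

```text
clock: 26.92
position: [0.5356, -0.2364, 0.2343]
tool_rot: [2.515, 1.882, 0.001]
wrist_force: [2.5, 0.8, 5.6]
gripper_width: 0.254
finger_force: 59.0
```

```bash
python3 m.py
```

```text
26.925 [ 0.53563032 -0.23639195  0.23431935] yaw -16.38503479419953 q6 -0.3297282866978839 [2.50522962 0.81116308 5.60695491] [ 0.1298775  -0.36294248  0.05772759] 0.25408196948783845
```

send_rows(increments=[[[0, 0, 0, 0, 0, 0], [0, 0, 0, 0, 0, 0], [0, 0, 0, 0, 0, 0], [0, 0, 0, 0, 0, 0]]], grip=1)

```text
clock: 27.42
position: [0.5354, -0.2364, 0.2338]
tool_rot: [-2.515, -1.882, 0.0]
wrist_force: [0.1, 0.2, 0.0]
gripper_width: 1.0
finger_force: 0.0
```

send_rows(increments=[[[0, 0, -0.4, 0, 0, 0], [0, 0, -0.6, 0, 0, 0], [0, 0, -0.7, 0, 0, 0], [0, 0, -0.7, 0, 0, -0.5], [0.5, 0, -0.3, 0, 0, -0.6], [0.5, 0, 0, 0, 0, 0], [0, 0, 0, 0, 0, 0], [0, 0, 0, 0, 0, 0]]])

```text
clock: 28.42
position: [0.5408, -0.2119, 0.3009]
tool_rot: [-2.422, -2.0, 0.001]
wrist_force: [0.5, -0.4, -0.2]
gripper_width: 1.001
finger_force: 0.0
```

```bash
python3 m.py; python3 - <<'E'
from station import arm
from h import *
s=arm.state();im=arm.read_camera("wrist")["img"];cv2.imwrite("pics/w9.png",im);w=wristcam(s)
X=np.array([.5354+.0145,-.2360+.138,.044]);c=int(round(proj(w,X)[0]));O=np.array([.5354,-.236,0]);a=np.radians(-6.0);A=np.array([[np.cos(a),np.sin(a)],[-np.sin(a),np.cos(a)]])
Y=lambda r,z=.044:((A@(ray(w,(c,r),z)-O)[:2])[1]*1e3-88).round(2)
print(c)
for r in list(range(53,82))+list(range(104,112)): print(r,im[r,c].tolist(),Y(r))
cv2.imwrite("pics/w9c.png",cv2.resize(im[0:280,180:460],None,fx=2,fy=2,interpolation=2))
E
```

```text
28.425 [ 0.54079451 -0.21185649  0.30093057] yaw -10.899485311782536 q6 -0.38469133240171777 [ 0.49866041 -0.4387677  -0.18426802] [-0.03287506  0.04886035 -0.00931731] 1.0009916939705434
302
53 [247, 247, 247] 41.54
54 [248, 248, 248] 40.95
55 [250, 250, 250] 40.36
56 [227, 230, 234] 39.78
57 [99, 100, 100] 39.19
58 [106, 110, 121] 38.6
59 [84, 122, 202] 38.0
60 [59, 172, 250] 37.41
61 [97, 234, 248] 36.82
62 [96, 231, 248] 36.22
63 [88, 224, 251] 35.63
64 [46, 134, 222] 35.03
65 [58, 69, 115] 34.43
66 [131, 123, 117] 33.83
67 [173, 167, 164] 33.23
68 [171, 165, 163] 32.63
69 [170, 165, 163] 32.03
70 [165, 157, 154] 31.43
71 [180, 128, 99] 30.82
72 [234, 144, 77] 30.22
73 [241, 160, 87] 29.61
74 [240, 158, 88] 29.0
75 [240, 159, 88] 28.39
76 [240, 159, 88] 27.78
77 [241, 160, 89] 27.17
78 [242, 161, 89] 26.56
79 [235, 149, 83] 25.95
80 [158, 96, 56] 25.33
81 [163, 100, 58] 24.72
104 [166, 101, 57] 10.24
105 [136, 87, 57] 9.6
106 [96, 87, 84] 8.95
107 [112, 109, 108] 8.3
108 [112, 107, 106] 7.66
109 [112, 107, 106] 7.01
110 [111, 107, 105] 6.36
111 [112, 107, 105] 5.71
```

View pics/w9c.png

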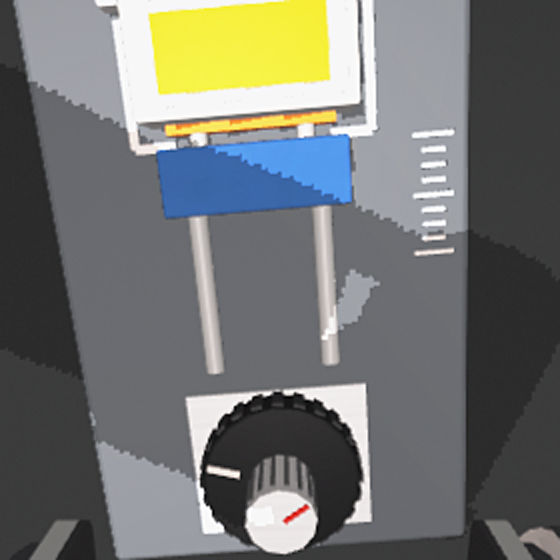

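The last view shows the pad pressed against the holder and the pad-to-jaw gap down to 4.0 mm from 7.3 mm, a compression of about 3.3 mm (about 6 N). The red line on the knob has turned and the ring mark at crop (223,472) is where it was, so I'm handing in.

```bash
python3 -c "
from station import arm
print(arm.close_job())"
```

```text
the job is handed in; nothing more can be done
None
```

I set the amber holder flat against the fence and clamped it at about 6 N by turning only the inner knob (about 3.3 mm pad compression, estimated from wrist images, not measured directly), then handed the job in; no verdict was returned.

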